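# Latch the loading trolley, load a spool piece, kick the latch up

## Robot

A 6-joint arm with a two-finger parallel gripper is mounted at the origin on a cart in front of the work surface, level with it; the furniture and walls round the work are solid. World frame = base frame: x ahead of the robot, y to its left, z up, the work surface at z = 0. Lengths are in m, angles in degrees, forces in N, time in s.
With the tool pointing down it reaches from about 0.35 to 0.875 m from the base axis. Payload 4.2 kg.
Tool frame: the origin (TCP) lies on the front face of the gripper's body, between the roots of the fingers; the fingertips stand 70 mm ahead of it and the grasp point (between the pads) lies 51 mm ahead of it; z points along the fingers, y is the line along which they close (so a half turn about z gives the same grasp; the last joint's range is limited). The gripper opens to 87 mm and grips with 3 to 60 N. Pads are 19 mm wide; open, the fingers measure 117 mm over their backs; the gripper's body (75 mm by 190 mm) begins 51 mm behind the grasp point.
Start: joints at [87.983, 22.042, 0.453, 0, -68.411, -14.817], TCP at [0.181, 0.598, 0.292] pointing down, gripper open.
Joint ranges: [-179.83, 179.83], [-69.29, 118.12], [-61.27, 80.66], [-181.25, 117.63], [-171.15, -9.14], [-177.46, 177.46]. Speed limits (degrees/s): [159.86, 159.86, 180, 180, 180, 180].

## Interface

Orientations are given as a 3x3 rotation matrix whose columns are the frame's x, y, z axes.
In Python, from station import r gives the robot as it stands.
- The arm moves only by the shell command python3 -m pendant 'ROWS' [OPENING]. ROWS is JSON, a list of rows, each a list of 2 entries, a list of its own where there are three numbers: the shift along the tool's x, y, z in mm, then the turn, a rotation vector about the tool's x, y, z in rad. A call has 1 to 10 rows; each row is the pose to reach, as a shift and turn from the pose commanded when the call began, along the tool's axes at that moment; what a row does not reach only later rows make up. A row lasts 1/10 s, in which the tool goes at most 50 mm and 8.59 degrees, less where a joint would pass 70% of its speed; a pose out of reach is approached as far as the arm can. A call with a gripper value outside its range is refused whole. OPENING is the opening, from 0 (shut) to 1 (fully open), set as the call begins (- or left out, the last holds). The fingers move at their own pace and stop on an object; the grip force is fixed at half the most. Time passes only in rows, so rows that repeat a pose let the fingers close. It gives the time, the measured TCP pose, the force, the opening and the grip force at its end, in the units of the state.
- r.sense(): the state, without advancing time (a new reading comes with each control period).
- r.capture(name): name is "scene" or "top" or "wrist"; returns a dict with "frame" (400x640x3 uint8, red, green, blue), "vertical_fov" (degrees; the focal length in pixels is half the picture's height over the tangent of half this angle, whatever the lens; pixels are square), "cx", "cy" (the principal point, pixels), "distortion" ([k1, k2, p1, p2, k3] as OpenCV has them; the pictures are not rectified), "rvec" (rotation vector, rad) and "tvec" (3), from world to camera coordinates, as OpenCV has them. Camera axes: x right, y down, z forward; pixel columns grow to the right and rows downward; lengths in m; the calibration is good to about 2 mm. A picture is of the moment at which its call begins. There is no depth.
- r.finish_job(): hands the job in; it is judged then, once.
The state is a dict: "time_s": time; "joints": joint angles; "joint_velocities": joint speeds; "effort": joint torques, N m; "tcp_pos": TCP position; "ee_rot": TCP orientation; "wrist_force": force on the tool from outside, world axes, zero at the start; "moment": the same for the moment, N m; "gripper_width": opening from 0.0 (shut) to 1.0 (fully open); "gripper_force": force on a finger pad.
Only numpy, scipy, OpenCV 4.12 (cv2) and the standard library are available. Lean on these libraries where they do the work, as an engineer would, in place of code of your own. Each camera call takes 0.05 s, during which the arm holds its last target. There are 200 camera calls.

## Task

Draw the blue trolley up its sloping track out of the clear dust hood, push its red lever down and work the trolley gently along until the bolt drops into the slot and the lever locks, so that the trolley stays there by itself. Then stand the steel spool piece upright in the black ring on the trolley, and flick the lever fully up again so that the trolley rolls back under the hood with the spool piece on it. Never force the bolt against the steel strip, and leave the other things on the table where they are.

Things in the scene. Friction and masses are not known exactly. Their poses are not given: they have to be found in the camera images.
- track: Fixed aluminium track on feet, 520 mm long, 92 mm wide. Origin on the table under its middle; x across the track, +y downhill along it, z vertical. The bed slopes 4 degrees down toward +y, its top 36 mm above the table at the middle, 53 mm near the uphill end (y = -0.24), 28 mm at y = +0.12. A clear dust hood stands over the low end.
- mouth (a point): Top middle of the open uphill mouth of the clear dust hood, 201 mm above the table, at x = 0, y = 0.105 of the track. The hood is a box with aluminium edges, 120 mm wide, reaching from there 175 mm downhill, closed but for the mouth; the trolley's home is inside it.
- trolley (a joint): How far (m) the blue trolley is drawn up the slope, toward the track's -y: 0 = home under the hood, at most 0.222. About 1.4 kg; with the lever up it rolls home by itself, pulled by about 0.9 N, taking 2 to 3 s. The bolt meets its slot at about 0.195, but the strip was set by hand in its oblong holes: the true place is anywhere from 0.173 to 0.217 and is not measured.
- lever (a joint): Angle (rad) of the red latch lever about its hinge across the trolley's uphill end: 0 = fully up (released), 0.60 = fully down (locked). A toggle spring turns it over: below about 0.2 it springs up, above 0.25 it springs down. About 2 N at the handle starts it down, about 4.5 N lifts it from locked. Over the plain strip it stops at about 0.50; only over the slot does it click down to 0.60.
- handle (a point): Middle of the lever's handle, a black round bar 20 mm thick, 40 mm long, level across the track (along its x). From the lever's hinge it is 82 mm uphill at lever 0 and 115 mm at 0.60, on an arc of 117 mm radius; about 105 mm above the bed at 0, 54 mm at 0.50, 44 mm at 0.60. Always outside the hood. Fingertips may reach 30 mm below it; it may be gripped across its ends.
- bolt (a point): Foot of the steel bolt nose under the lever, 75 mm from the hinge (10 mm along the track, 16 mm wide), 7 mm deep in the slot when locked, with about 2 mm of play each way. Riding on the strip it is sprung down with about 5 N and drags enough that the trolley does not roll back. A load on the handle is 1.5 times as large here; over 40 N damages it.
- keeper: Bare steel strip 28 mm wide along the middle of the bed, its top 10 mm above the bed, with one slot 15 mm long for the bolt near its uphill end. Origin on the bed at the middle of the track, wherever the strip was set: it does not tell where the slot is. Beside it on the bed run two low rails.
- nest (a point): Where the middle of the spool piece's foot belongs: centre of the trolley's level deck, at deck height, inside a black plastic ring 12 mm high, inner diameter 55 mm, outer 65 mm. Moves with the trolley; at 0.2 it is out of the hood by about 130 mm. z is vertical.
- spool: The loose steel spool piece: a short tube with a 51 mm flange at each end, 90 mm high, 0.3 to 0.5 kg, standing upright on the table. Origin at the middle of its foot, z up. Grip it as a round 51 mm wide.
- sight_glass_b: Sight glass (glass tube between two steel flanges, 64 mm wide, 80 mm high) standing behind the work: leave alone. Origin at its foot.
- clamp: Small steel pipe clamp ring, 67x98x18 mm, lying on the table: leave alone. Origin at its underside.
- gasket: White gasket ring, 64 mm wide, 8 mm high, lying on the table: leave alone. Origin at its underside.
- spanner: Slim steel spanner, 206 mm long, lying near the table's front edge: leave alone. Origin at its underside.
Not all that is in view belongs to the job. What is shaped like the spool but orange, pink or purple is not meant.

How it is judged:
By the outcome, as a careful person would: the job done as asked, in the order asked, and still so for the second after the job is handed in, with the robot touching nothing.
It also fails if it takes over 67 s, if anything falls off the work surface, if the arm or the gripper's body presses on something with over 40 N, if the wrist force passes 120 N, or if a joint passes its speed limit or range.

## Working session

There is one attempt and no reset: what is moved stays moved. The work goes in short steps, Python scripts to look and compute and a shell command to move; the robot and the scene stay as the last step left them, time stands still between calls to the robot, and variables do not carry over. Pictures are saved under pics/ and viewed, at most 11 in all, crops included, and the job is handed in when it is done.

```bash
mkdir -p pics; ls
cat > h.py <<'E'
import numpy as np, cv2
from station import r
def cap(n):
    d=r.capture(n); H,W=d["frame"].shape[:2]
    f=H/2/np.tan(np.radians(d["vertical_fov"])/2)
    d["K"]=np.array([[f,0,d["cx"]],[0,f,d["cy"]],[0,0,1.]]); d["D"]=np.array(d["distortion"],float)
    d["R"]=cv2.Rodrigues(np.array(d["rvec"],float))[0]; d["t"]=np.array(d["tvec"],float).ravel()
    return d
def ray(d,uv):
    p=cv2.undistortPoints(np.array([[uv]],float),d["K"],d["D"]).ravel()
    v=d["R"].T@np.array([p[0],p[1],1.]); return -d["R"].T@d["t"],v/np.linalg.norm(v)
def atz(d,uv,z):
    c,v=ray(d,uv); return c+v*(z-c[2])/v[2]
def proj(d,P):
    return cv2.projectPoints(np.array(P,float).reshape(-1,3),np.array(d["rvec"],float),d["t"],d["K"],d["D"])[0].reshape(-1,2)
def save(d,fn,crop=None,s=1):
    im=cv2.cvtColor(d["frame"],cv2.COLOR_RGB2BGR)
    if crop: a,b,c,e=crop; im=im[b:e,a:c]
    cv2.imwrite(fn,cv2.resize(im,None,fx=s,fy=s,interpolation=cv2.INTER_CUBIC))
def tri(obs):
    A=np.zeros((3,3));b=np.zeros(3)
    for d,uv in obs:
        c,v=ray(d,uv);M=np.eye(3)-np.outer(v,v);A+=M;b+=M@c
    return np.linalg.solve(A,b)
def st():
    s=r.sense();print({k:np.round(s[k],3).tolist() for k in("time_s","tcp_pos","ee_rot","wrist_force","gripper_width","gripper_force","joints")})
E
python3 - <<'E'
from h import *
import pickle
for n in("scene","top"):
    d=cap(n); save(d,f"pics/{n}.png",s=1.25); pickle.dump(d,open(n+".pkl","wb")); print(n,-d["R"].T@d["t"],d["K"][0,0])
st()
E
```

```text
pics
scene [ 0.92866504 -1.4759624   0.89864272] 491.9924848336372
top [ 0.35095895 -0.08655689  1.20925263] 421.9458587721214
{'time_s': 0.1, 'tcp_pos': [0.181, 0.598, 0.291], 'ee_rot': [[0.957, -0.29, -0.0], [-0.29, -0.957, -0.002], [0.0, 0.002, -1.0]], 'wrist_force': [0.968, -0.06, -0.286], 'gripper_width': 0.998, 'gripper_force': 0.0, 'joints': [87.983, 22.088, 0.387, -0.025, -68.411, -14.816]}
```

View pics/scene.png

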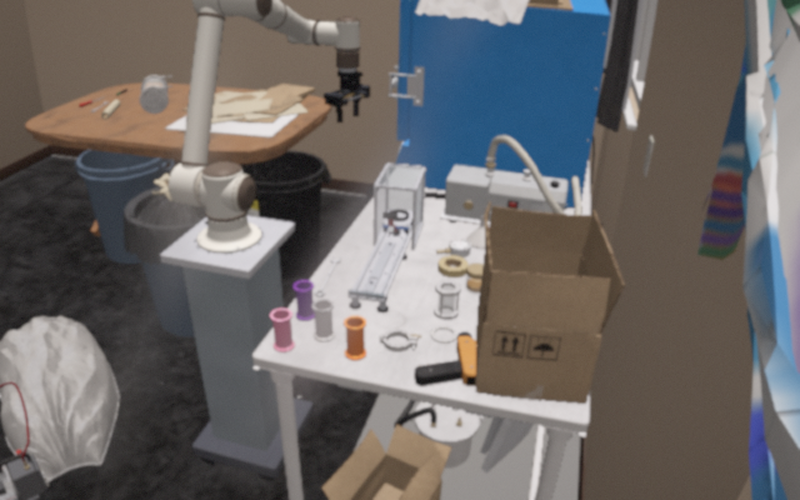

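View pics/top.png

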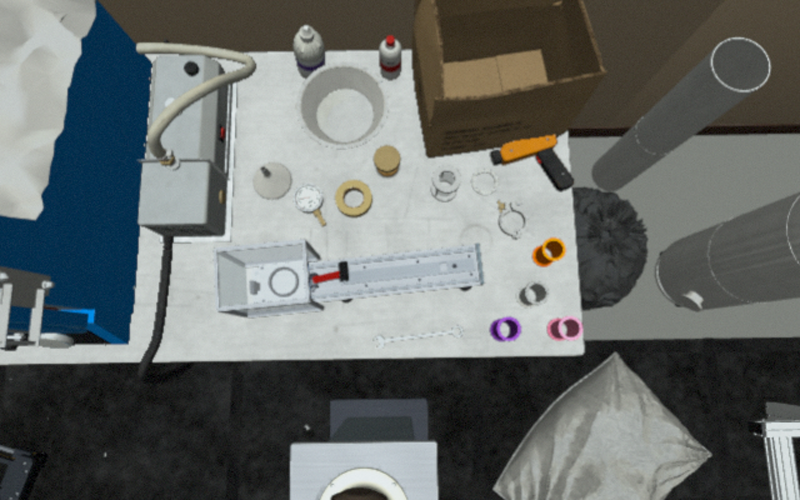

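The scene view shows the track with the hood at its far end. In the top view the hood is at (265,278), the red lever and black handle at (335,271), and the uphill track end at (480,263). Spool-like shapes: steel (533,293), orange (548,250), purple (505,328) and pink (565,328). The steel one is the one meant, since the others are the excluded colours. The sight glass is at (445,183). Next I'll confirm with a crop.

Run:
```python
from h import *
import pickle
d=pickle.load(open("top.pkl","rb")); save(d,"pics/crop.png",(165,185,475,280),2.58)
```

```text
(no output)
```

View pics/crop.png

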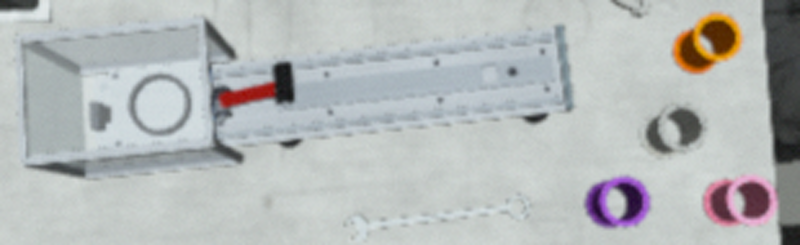

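The crop confirms the steel spool at (672,130), with flange openings at both ends. A slot-like light patch shows on the strip at (490,73) and a dark hole at (512,71). The handle is at (284,83).

Run:
```python
from h import *
import pickle
from scipy.optimize import least_squares
d=pickle.load(open("top.pkl","rb"))
o=lambda u,v:(165+u/2.58,185+v/2.58)
print("nadir",proj(d,[[.351,-.087,0.01]]))
bed=lambda y:.036-np.tan(np.radians(4))*y
E1,E2=o(560,30),o(570,107)
a,b=atz(d,E1,.054),atz(d,E2,.054); print("end",a,b,np.linalg.norm(a-b))
# strip ends
for n,p,z in(("stripA",o(296,86),.05),("stripB",o(545,70),.061),("slot",o(490,73),.059),("hole",o(512,71),.061)): print(n,atz(d,p,z))
# handle (z ~ bed+105)
print("handle",atz(d,o(284,83),.125)); print("nest",atz(d,o(160,104),.09))
for p in((205,18),(240,158),(22,40),(235,58),(213,165)): print(p,atz(d,o(*p),.201),atz(d,o(*p),.03))
# spool: top ellipse centre (683,127)?, foot (664,135)
print("spool",atz(d,o(685,127),.09),atz(d,o(664,134),.0))
print("orange",atz(d,o(717,37),.09),"purple",atz(d,o(625,202),.09),"pink",atz(d,o(750,201),.09))
```

```text
nadir [[321.12290655 278.75571136]]
end [ 0.5735191  -0.26050643  0.054     ] [ 0.48973269 -0.26761536  0.054     ] 0.08408744437483978
stripA [0.51767867 0.02510337 0.05      ]
stripB [ 0.5289936  -0.24162904  0.061     ]
slot [ 0.52702249 -0.18306825  0.059     ]
hole [ 0.52849001 -0.20641912  0.061     ]
handle [0.5101371  0.02996079 0.125     ]
nest [0.49541304 0.16210361 0.09      ]
(205, 18) [0.5623212  0.09674733 0.201     ] [0.59816831 0.12783579 0.03      ]
(240, 158) [0.42962608 0.06226812 0.201     ] [0.44296805 0.0875089  0.03      ]
(22, 40) [0.54399282 0.26908906 0.201     ] [0.57673143 0.32940674 0.03      ]
(235, 58) [0.52346301 0.06792761 0.201     ] [0.55271976 0.09412823 0.03      ]
(213, 165) [0.42357935 0.08714367 0.201     ] [0.4358958  0.11660334 0.03      ]
spool [ 0.46281477 -0.37926622  0.09      ] [ 0.46439369 -0.37903349  0.        ]
orange [ 0.5564229 -0.418541   0.09     ] purple [ 0.38740292 -0.3135526   0.09      ] pink [ 0.38644532 -0.44043605  0.09      ]
```

```bash
cat >> h.py <<'E'
U=np.array([.0842,-.9964,0]); RT=np.array([[.0842,-.9964,0],[-.9964,-.0842,0],[0,0,-1.]]).T
RT=np.column_stack([U,np.cross([0,0,-1.],U),[0,0,-1.]])
O=np.array([.5097,-.005,0])
def goto(p,R=RT):
    from scipy.spatial.transform import Rotation as Q
    s=r.sense();A=np.array(s["ee_rot"]);print("shift",np.round(A.T@(np.array(p)-s["tcp_pos"])*1000,1).tolist(),"turn",np.round(Q.from_matrix(A.T@R).as_rotvec(),3).tolist())
E
python3 -c "
from h import *
goto([.508,.0,.33])"
```

```text
shift [486.3, 477.5, -37.8] turn [0.002, -0.001, 1.193]
```

```bash
python3 -m pendant '[[[486,477,-38],[0,0,1.193]],[[486,477,-38],[0,0,1.193]],[[486,477,-38],[0,0,1.193]],[[486,477,-38],[0,0,1.193]],[[486,477,-38],[0,0,1.193]],[[486,477,-38],[0,0,1.193]],[[486,477,-38],[0,0,1.193]],[[486,477,-38],[0,0,1.193]],[[486,477,-38],[0,0,1.193]],[[486,477,-38],[0,0,1.193]]]'
python3 -c "
from h import *
goto([.508,.0,.33])"
```

```text
time_s: 1.1
tcp_pos: [0.421, 0.1583, 0.3202]
ee_rot: [[0.084, -0.996, 0.0], [-0.996, -0.084, 0.0], [-0.0, -0.0, -1.0]]
wrist_force: [0.4, 1.0, 0.6]
gripper_width: 0.999
gripper_force: 0.0
shift [165.1, -73.4, -9.8] turn [-0.0, 0.0, 0.0]
```

```bash
python3 -m pendant '[[[165,-73,-10],[0,0,0]],[[165,-73,-10],[0,0,0]],[[165,-73,-10],[0,0,0]],[[165,-73,-10],[0,0,0]],[[165,-73,-10],[0,0,0]],[[165,-73,-10],[0,0,0]]]'
python3 - <<'E'
from h import *
import pickle
w=cap("wrist"); save(w,"pics/w1.png",s=1.25); pickle.dump(w,open("w1.pkl","wb")); print(-w["R"].T@w["t"],w["R"][2]); st()
E
```

```text
time_s: 1.7
tcp_pos: [0.5071, 0.0014, 0.3294]
ee_rot: [[0.082, -0.997, -0.002], [-0.997, -0.082, 0.0], [-0.0, 0.002, -1.0]]
wrist_force: [0.2, 0.3, -0.0]
gripper_width: 0.999
gripper_force: 0.0
[ 0.51211542 -0.07069015  0.42182311] [-0.02424235  0.26583866 -0.96371267]
{'time_s': 1.75, 'tcp_pos': [0.507, 0.002, 0.33], 'ee_rot': [[0.084, -0.997, -0.001], [-0.997, -0.084, 0.0], [-0.0, 0.001, -1.0]], 'wrist_force': [0.911, 0.004, -0.484], 'gripper_width': 0.998, 'gripper_force': 0.0, 'joints': [18.602, 8.961, -12.188, -0.027, -68.913, -13.802]}
```

View pics/w1.png

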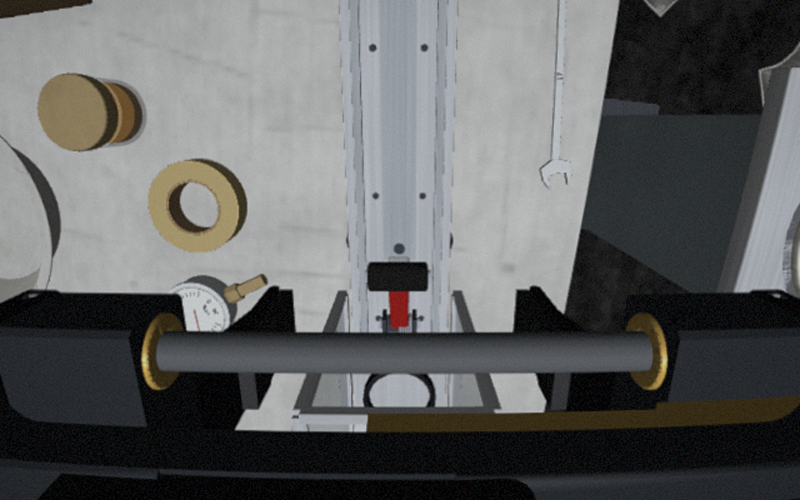

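The wrist view looks uphill with the handle centred at (398,276), the red lever below it at (399,308), a screw hole at (399,248) and the trolley ring at (399,390).

Run:
```python
from h import *
import pickle
w=pickle.load(open("w1.pkl","rb"));d=pickle.load(open("top.pkl","rb"))
T=lambda p:np.round([*( (p-O)@np.array([.9964,.0842,0]),-(p-O)@U),p[2]],4)
uv=(398/1.25,276/1.25); o=lambda u,v:(165+u/2.58,185+v/2.58)
h=tri([(w,uv),(d,o(284,83))]); print("tri",h,T(h))
h=atz(w,uv,.1385); print("atz",h,T(h)); print("screw low",T(atz(w,(399/1.25,248/1.25),.045)))
for v in(195.5,47):
  a,b=[atz(w,(u/1.25,v/1.25),.05) for u in((375.5,422.5) if v>100 else (372.5,424))]; print(T((a+b)/2))
g=(h+U*0); g[2]=.1385+.051; goto(g)
```

```text
tri [0.50717184 0.02778719 0.14549781] [0.0002 0.0329 0.1455]
atz [0.50709019 0.03031336 0.1385    ] [0.0004 0.0354 0.1385]
screw low [0.0005 0.0428 0.045 ]
[ 0.0003 -0.0045  0.05  ]
[ 0.0005 -0.1216  0.05  ]
shift [-28.1, -2.7, 140.1] turn [0.001, 0.0, -0.001]
```

```bash
python3 -m pendant '[[[-29,-1,50],[0,0,0]],[[-29,-1,90],[0,0,0]],[[-29,-1,120],[0,0,0]],[[-29,-1,138],[0,0,0]],[[-29,-1,138],[0,0,0]],[[-29,-1,138],[0,0,0]]]'
python3 -m pendant '[[[0,0,0],[0,0,0]],[[0,0,0],[0,0,0]],[[0,0,0],[0,0,0]],[[0,0,0],[0,0,0]],[[0,0,0],[0,0,0]],[[0,0,0],[0,0,0]],[[0,0,0],[0,0,0]],[[0,0,0],[0,0,0]]]' 0.2
```

```text
time_s: 2.35
tcp_pos: [0.506, 0.032, 0.1927]
ee_rot: [[0.086, -0.996, 0.001], [-0.996, -0.086, -0.0], [0.0, -0.001, -1.0]]
wrist_force: [-0.2, 0.5, -0.1]
gripper_width: 0.994
gripper_force: 0.0
time_s: 3.15
tcp_pos: [0.5083, 0.0313, 0.1924]
ee_rot: [[0.084, -0.996, 0.006], [-0.996, -0.084, 0.001], [-0.0, -0.006, -1.0]]
wrist_force: [6.9, -1.2, -5.3]
gripper_width: 0.454
gripper_force: 30.0
```

```bash
python3 -m pendant '[[[8,0,-0.5],[0,0,0]],[[25,0,-1.7],[0,0,0]],[[45,0,-3.1],[0,0,0]],[[65,0,-4.5],[0,0,0]],[[85,0,-5.9],[0,0,0]],[[105,0,-7.3],[0,0,0]],[[125,0,-8.7],[0,0,0]],[[142,0,-9.9],[0,0,0]],[[152,0,-10.6],[0,0,0]],[[155,0,-10.8],[0,0,0]]]'
python3 -m pendant '[[[4,0,4],[0,0,0]],[[8,0,9],[0,0,0]],[[12,0,15],[0,0,0]],[[16,0,21],[0,0,0]],[[20,0,27],[0,0,0]],[[23,0,32],[0,0,0]],[[25,0,35],[0,0,0]],[[26,0,37],[0,0,0]],[[26,0,37],[0,0,0]]]'
```

```text
time_s: 4.15
tcp_pos: [0.5212, -0.124, 0.2032]
ee_rot: [[0.083, -0.997, 0.006], [-0.997, -0.083, 0.0], [0.0, -0.006, -1.0]]
wrist_force: [5.8, 3.4, -2.0]
gripper_width: 0.457
gripper_force: 30.0
time_s: 5.05
tcp_pos: [0.5233, -0.1492, 0.1658]
ee_rot: [[0.084, -0.996, 0.005], [-0.996, -0.084, 0.0], [0.0, -0.005, -1.0]]
wrist_force: [7.3, 1.9, -0.8]
gripper_width: 0.456
gripper_force: 30.0
```

```bash
python3 -m pendant '[[[0,0,0],[0,0,0]],[[0,0,0],[0,0,0]],[[0,0,0],[0,0,0]],[[0,0,0],[0,0,0]],[[0,0,0],[0,0,0]]]' 0.75
python3 - <<'E'
from h import *
import pickle
d=cap("top"); save(d,"pics/t2.png",(250,190,430,270),4.4); pickle.dump(d,open("t2.pkl","wb")); w=cap("wrist"); pickle.dump(w,open("w2.pkl","wb"))
a=cv2.cvtColor(w["frame"],cv2.COLOR_RGB2BGR); b=cv2.imread("pics/t2.png"); 
cv2.imwrite("pics/w2.png",np.vstack([cv2.resize(b,(640,284))[:250],a[:300]]))
E
```

```text
time_s: 5.55
tcp_pos: [0.5203, -0.1495, 0.1655]
ee_rot: [[0.084, -0.996, -0.002], [-0.996, -0.084, 0.0], [-0.0, 0.002, -1.0]]
wrist_force: [0.3, -0.3, 0.1]
gripper_width: 0.733
gripper_force: 0.0
```

View pics/w2.png

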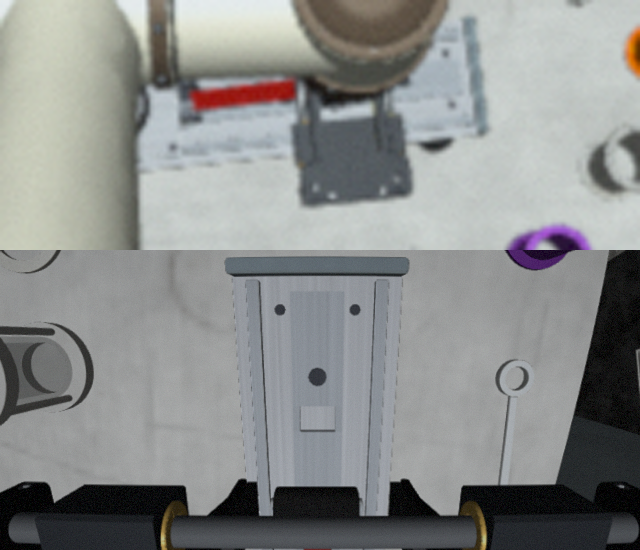

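The slot shows clearly as a light rectangle in the wrist view, at full-image pixel (317.5,168) with rows 157–181. The screw is just uphill of it at (317,127). The lever is down and the handle lies between the open fingers.

Run:
```python
from h import *
import pickle
w=pickle.load(open("w2.pkl","rb"))
T=lambda p:np.round([*( (p-O)@np.array([.9964,.0842,0]),-(p-O)@U),p[2]],4)
for v in(156.5,168.5,181): print(v,T(atz(w,(317.5,v),.0575)))
for u in(301,335): print(T(atz(w,(u,168.5),.0575)))
print("end plate",T(atz(w,(317,22),.056)), "screws -.1216 ->",T((atz(w,(280,60),.05)+atz(w,(355,60),.05))/2))
for dz in (.05,.054): 
  h=T(atz(w,(316,238),.047+dz+.01)); print("handle top-edge",h)
s=r.sense();print("tcp",T(np.array(s["tcp_pos"])))
```

```text
156.5 [ 0.0004 -0.1841  0.0575]
168.5 [ 0.0004 -0.1772  0.0575]
181 [ 0.0005 -0.1699  0.0575]
[ 0.0098 -0.1772  0.0575]
[-0.0095 -0.1772  0.0575]
end plate [ 0.0005 -0.2553  0.056 ] screws -.1216 -> [ 0.0004 -0.2368  0.05  ]
handle top-edge [ 0.0005 -0.155   0.107 ]
handle top-edge [ 0.0005 -0.1566  0.111 ]
tcp [-0.0013 -0.1449  0.1658]
```

```bash
python3 -m pendant '[[[0,0,-35],[0,0,0]],[[0,-1,-62],[0,0,0]],[[-12,-2,-62],[0,0,0]],[[-23,-2,-62],[0,0,0]],[[-23,-2,-62],[0,0,0]]]'
python3 -m pendant '[[[0,0,0],[0,0,0]],[[0,0,0],[0,0,0]],[[0,0,0],[0,0,0]],[[0,0,20],[0,0,0]],[[0,0,40],[0,0,0]],[[0,0,60],[0,0,0]],[[0,0,75],[0,0,0]],[[0,0,80],[0,0,0]],[[0,0,80],[0,0,0]]]' 0.25
```

```text
time_s: 6.15
tcp_pos: [0.5202, -0.1251, 0.227]
ee_rot: [[0.085, -0.996, -0.002], [-0.996, -0.085, 0.0], [-0.001, 0.002, -1.0]]
wrist_force: [-0.7, 0.1, -1.0]
gripper_width: 0.75
gripper_force: 0.0
time_s: 7.05
tcp_pos: [0.5209, -0.1265, 0.1472]
ee_rot: [[0.084, -0.996, -0.002], [-0.996, -0.084, -0.0], [0.0, 0.002, -1.0]]
wrist_force: [0.6, 0.2, -0.7]
gripper_width: 0.253
gripper_force: 0.0
```

```bash
python3 -m pendant '[[[3,0,0],[0,0,0]],[[6,0,0],[0,0,0]],[[9,0,-0.5],[0,0,0]],[[13,0,-1],[0,0,0]],[[18,0,-1.3],[0,0,0]],[[23,0,-1.6],[0,0,0]],[[28,0,-2],[0,0,0]],[[32,0,-2.3],[0,0,0]],[[35,0,-2.5],[0,0,0]],[[35,0,-2.5],[0,0,0]]]'
python3 - <<'E'
from h import *
import pickle
w=cap("wrist"); save(w,"pics/w3.png",(170,100,470,325),2); pickle.dump(w,open("w3.pkl","wb"))
E
```

```text
time_s: 8.05
tcp_pos: [0.5243, -0.1619, 0.1507]
ee_rot: [[0.084, -0.996, 0.0], [-0.996, -0.084, -0.001], [0.001, -0.0, -1.0]]
wrist_force: [-1.0, 1.2, -0.5]
gripper_width: 0.248
gripper_force: 0.3
```

View pics/w3.png

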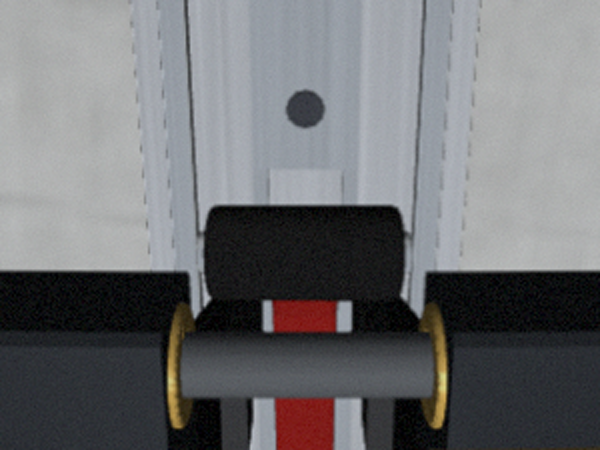

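The handle is at full-image pixel (322,225), the fingers stand behind it on either side of the red arm, and the slot is just ahead at (323,196).

Run:
```python
from h import *
import pickle
w=pickle.load(open("w3.pkl","rb"))
T=lambda p:np.round([*( (p-O)@np.array([.9964,.0842,0]),-(p-O)@U),p[2]],4)
for z in(.048+.054,.048+.044):print(z,T(atz(w,(322,226),z)))
print("slot top edge",T(atz(w,(323,185),.0585)))
s=r.sense();print("tcp",T(np.array(s["tcp_pos"])))
```

```text
0.10200000000000001 [ 0.0006 -0.1772  0.102 ]
0.092 [ 0.0006 -0.1735  0.092 ]
slot top edge [ 0.0002 -0.1842  0.0585]
tcp [ 0.0014 -0.1575  0.1508]
```

```bash
python3 -m pendant '[[[3,0,-0.2],[0,0,0]],[[6,0,-0.4],[0,0,0]],[[9,0,-0.6],[0,0,0]],[[12,0,-0.8],[0,0,0]],[[14,0,-1],[0,0,0]]]'
python3 -m pendant '[[[2,0,-0.1],[0,0,0]],[[4,0,-0.3],[0,0,0]],[[6,0,-0.4],[0,0,0]],[[8,0,-0.6],[0,0,0]]]'
```

```text
time_s: 8.6
tcp_pos: [0.5255, -0.1749, 0.1516]
ee_rot: [[0.084, -0.996, 0.001], [-0.996, -0.084, 0.0], [-0.0, -0.001, -1.0]]
wrist_force: [-1.8, 5.2, 0.2]
gripper_width: 0.254
gripper_force: 2.5
time_s: 9.0
tcp_pos: [0.5261, -0.1829, 0.1521]
ee_rot: [[0.084, -0.996, 0.001], [-0.996, -0.084, 0.0], [-0.0, -0.001, -1.0]]
wrist_force: [0.0, 4.6, 0.5]
gripper_width: 0.25
gripper_force: 2.5
```

```bash
python3 -m pendant '[[[1,0,-0.1],[0,0,0]],[[2,0,-0.1],[0,0,0]],[[3,0,-0.2],[0,0,0]]]' | egrep "tcp|wrist"
python3 -m pendant '[[[1,0,-0.1],[0,0,0]],[[2,0,-0.1],[0,0,0]],[[2,0,-0.1],[0,0,0]]]' | egrep "tcp|wrist"
```

```text
tcp_pos: [0.5264, -0.186, 0.1523]
wrist_force: [0.5, 5.0, -0.1]
tcp_pos: [0.5265, -0.1882, 0.1525]
wrist_force: [-0.0, 3.5, 0.6]
```

```bash
python3 -m pendant '[[[1,0,-0.1],[0,0,0]],[[2,0,-0.1],[0,0,0]],[[2,0,-0.1],[0,0,0]]]' | egrep "tcp|wrist"
```

```text
tcp_pos: [0.5267, -0.1902, 0.1526]
wrist_force: [0.8, 4.9, 0.7]
```

```bash
python3 -m pendant '[[[1,0,-0.1],[0,0,0]],[[2,0,-0.1],[0,0,0]],[[2,0,-0.1],[0,0,0]]]' | egrep "tcp|wrist"
```

```text
tcp_pos: [0.5266, -0.1928, 0.1526]
wrist_force: [-0.5, 0.2, 0.3]
```

```bash
python3 -m pendant '[[[1,0,-0.1],[0,0,0]],[[2,0,-0.1],[0,0,0]],[[2,0,-0.1],[0,0,0]]]' | egrep "tcp|wrist"
python3 - <<'E'
from h import *
import pickle
w=cap("wrist"); pickle.dump(w,open("w4.pkl","wb"))
g=w["frame"].astype(int).sum(2)[:,290:350].mean(1); w3=pickle.load(open("w3.pkl","rb"))["frame"].astype(int).sum(2)[:,290:350].mean(1)
print(g[190:260:3].round().tolist()); print(w3[190:260:3].round().tolist())
E
```

```text
tcp_pos: [0.5268, -0.1944, 0.1526]
wrist_force: [0.1, 0.1, -0.6]
[488.0, 87.0, 41.0, 56.0, 59.0, 67.0, 70.0, 74.0, 74.0, 73.0, 75.0, 71.0, 72.0, 72.0, 68.0, 58.0, 203.0, 196.0, 203.0, 205.0, 212.0, 211.0, 210.0, 212.0]
[497.0, 498.0, 500.0, 501.0, 326.0, 34.0, 44.0, 55.0, 63.0, 66.0, 69.0, 73.0, 72.0, 71.0, 70.0, 73.0, 71.0, 72.0, 70.0, 72.0, 128.0, 196.0, 202.0, 204.0]
```

Force fell to about zero and the handle has moved ahead and lower, so the bolt has dropped. I'll back off, rise and look.

```bash
python3 -m pendant '[[[-4,0,0],[0,0,0]],[[-6,0,-15],[0,0,0]],[[-6,0,-50],[0,0,0]],[[-6,0,-90],[0,0,0]],[[-6,0,-130],[0,0,0]],[[-6,0,-148],[0,0,0]],[[-6,0,-148],[0,0,0]]]' 0.25
python3 - <<'E'
from h import *
import pickle
w=cap("wrist"); save(w,"pics/w5.png",s=1.2); pickle.dump(w,open("w5.pkl","wb")); goto([.466,-.33,.3])
E
```

```text
time_s: 11.25
tcp_pos: [0.5275, -0.188, 0.3043]
ee_rot: [[0.085, -0.996, 0.008], [-0.996, -0.085, -0.001], [0.002, -0.007, -1.0]]
wrist_force: [0.9, -0.5, -0.0]
gripper_width: 0.248
gripper_force: 0.0
shift [136.7, 72.2, 1.5] turn [-0.003, -0.0, -0.0]
```

View pics/w5.png

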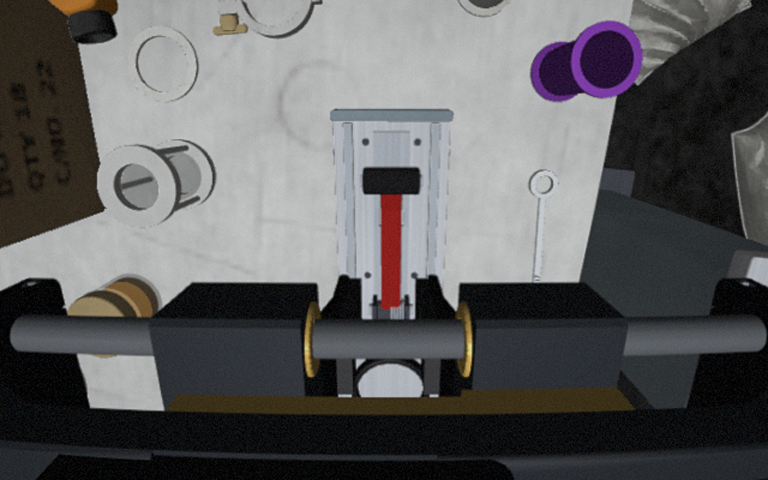

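The handle is at (391,181), the lever lies down, and the trolley stays. Next, go to the spool.

```bash
python3 -m pendant '[[[45,24,0],[0,0,0]],[[90,48,0],[0,0,0]],[[125,66,0],[0,0,0]],[[136,72,0],[0,0,0]],[[136,72,0],[0,0,0]],[[136,72,0],[0,0,0]],[[136,72,0],[0,0,0]]]' 0.9
python3 - <<'E'
from h import *
import pickle
w=cap("wrist"); save(w,"pics/w6.png",s=1.2); pickle.dump(w,open("w6.pkl","wb")); print(proj(w,[[.463,-.379,.09],[.463,-.379,0]]))
E
```

```text
time_s: 12.0
tcp_pos: [0.4664, -0.3285, 0.3]
ee_rot: [[0.085, -0.996, -0.001], [-0.996, -0.085, 0.001], [-0.001, 0.001, -1.0]]
wrist_force: [-0.3, 0.2, -0.0]
gripper_width: 0.802
gripper_force: 0.0
[[330.66862482 123.62439174]
 [328.85649799 117.38296701]]
```

View pics/w6.png

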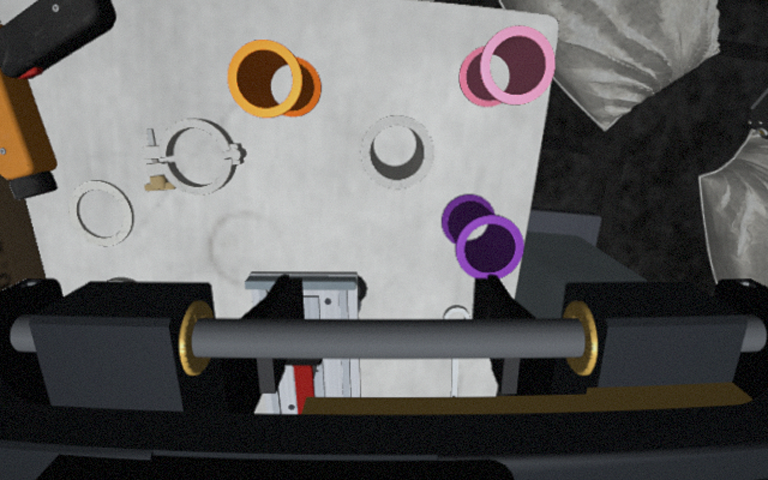

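The steel spool's top flange is centred at (396,152), spanning x 359–434 and y 114–191. Orange is at (275,78), pink at (507,66) and purple at (483,238), as before.

Run:
```python
from h import *
import pickle
w=pickle.load(open("w6.pkl","rb"))
p=atz(w,(396.5/1.2,152.5/1.2),.09); print(p, np.linalg.norm(atz(w,(359/1.2,152/1.2),.09)-atz(w,(434/1.2,152/1.2),.09)))
goto([p[0],p[1],.081+.051])
```

```text
[ 0.46294763 -0.37613623  0.09      ] 0.0522295927720469
shift [47.3, 7.5, 168.2] turn [0.0, 0.0, 0.001]
```

```bash
python3 -m pendant '[[[24,4,20],[0,0,0]],[[48,7,50],[0,0,0]],[[48,7,90],[0,0,0]],[[48,7,125],[0,0,0]],[[48,7,155],[0,0,0]],[[48,7,168],[0,0,0]],[[48,7,168],[0,0,0]],[[48,7,168],[0,0,0]]]' 0.9
python3 -m pendant '[[[0,0,0],[0,0,0]],[[0,0,0],[0,0,0]],[[0,0,0],[0,0,0]],[[0,0,0],[0,0,0]],[[0,0,0],[0,0,0]],[[0,0,0],[0,0,0]],[[0,0,0],[0,0,0]]]' 0.4
```

```text
time_s: 12.85
tcp_pos: [0.4642, -0.3781, 0.1339]
ee_rot: [[0.085, -0.996, 0.002], [-0.996, -0.085, -0.001], [0.002, -0.002, -1.0]]
wrist_force: [-0.2, 0.2, 0.7]
gripper_width: 0.898
gripper_force: 0.0
time_s: 13.55
tcp_pos: [0.4634, -0.3782, 0.1332]
ee_rot: [[0.084, -0.996, 0.001], [-0.996, -0.084, -0.001], [0.001, -0.001, -1.0]]
wrist_force: [-0.3, 0.7, 2.7]
gripper_width: 0.573
gripper_force: 29.9
```

```bash
python3 -m pendant '[[[0,0,-10],[0,0,0]],[[0,0,-40],[0,0,0]],[[0,0,-80],[0,0,0]],[[0,0,-115],[0,0,0]],[[0,0,-140],[0,0,0]],[[0,0,-140],[0,0,0]]]'
python3 - <<'E'
from h import *
import pickle
t=cap("top");s=cap("scene"); pickle.dump((t,s),open("ts.pkl","wb"))
P=[.5137,.042,.09]; im=[]
for d in(t,s):
    u,v=proj(d,P)[0].astype(int); print(u,v); x0,y0=u-50,v-35; 
    im.append(cv2.resize(cv2.cvtColor(d["frame"],cv2.COLOR_RGB2BGR)[y0:y0+70,x0:x0+100],None,fx=4,fy=4,interpolation=cv2.INTER_CUBIC)); print("origin",x0,y0)
w=pickle.load(open("w5.pkl","rb")); b=cv2.cvtColor(w["frame"],cv2.COLOR_RGB2BGR)[230:340,220:420]
cv2.imwrite("pics/c7.png",np.vstack([np.hstack(im),cv2.resize(b,(400,220)).repeat(1,0) if 0 else np.hstack([cv2.resize(b,(400,220)),np.zeros((220,400,3),np.uint8)])]))
E
```

```text
time_s: 14.15
tcp_pos: [0.464, -0.3788, 0.2767]
ee_rot: [[0.084, -0.996, 0.007], [-0.996, -0.084, -0.004], [0.004, -0.006, -1.0]]
wrist_force: [1.4, -0.3, -1.8]
gripper_width: 0.576
gripper_force: 30.0
271 217
origin 221 182
314 183
origin 264 148
```

View pics/c7.png

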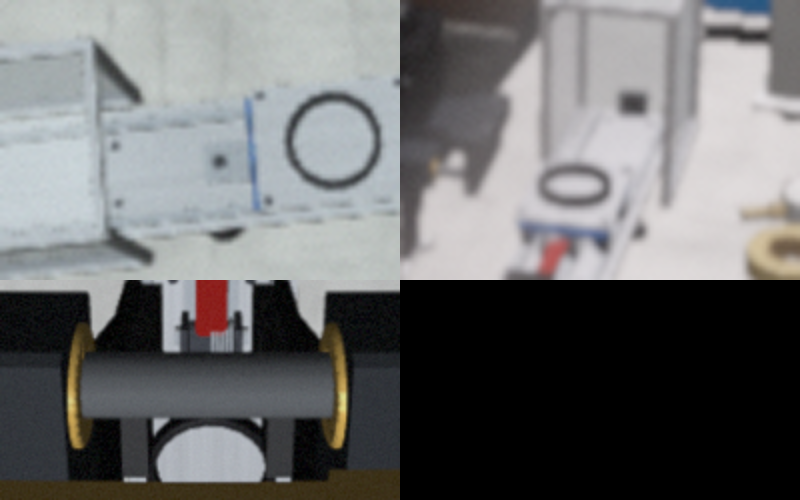

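The trolley is out of the hood, with the ring at (333,140) in the top crop and (575,186) in the scene crop. That gives full-image pixels of about (303.9,216.6) and (307.4,194.1).

Run:
```python
from h import *
import pickle
t,s=pickle.load(open("ts.pkl","rb")); w=pickle.load(open("w5.pkl","rb"))
T=lambda p:np.round([*( (p-O)@np.array([.9964,.0842,0]),-(p-O)@U),p[2]],4)
p=tri([(t,(303.9,216.6)),(s,(307.4,194.1))]); print(p,T(p),proj(t,[p])-[303.9,216.6],proj(s,[p])-[307.4,194.1])
for z in(.07,.08,.09,.1): 
    q=atz(t,(303.9,216.6),z); print(z,T(q),q, "w5 far rim inner/outer:",[T(atz(w,((210/2)+220-.25,v/2+230-.25),z))[1] for v in(423-280,415-280)], "scene resid",proj(s,[q])-[307.4,194.1])
# ring diameter check in top: outer 285..381 ->24px
print(np.linalg.norm(atz(t,(291.9,216.6),.085)-atz(t,(315.9,216.6),.085)))
```

```text
[ 0.51480722 -0.04379171  0.0917491 ] [ 0.0018 -0.0391  0.0917] [[0.07124192 0.18116011]] [[ 0.14936363 -0.0233654 ]]
0.07 [ 0.0056 -0.0384  0.07  ] [ 0.51849832 -0.04276971  0.07      ] w5 far rim inner/outer: [np.float64(-0.0515), np.float64(-0.0562)] scene resid [[1.16805671 5.51778141]]
0.08 [ 0.0041 -0.0386  0.08  ] [ 0.51702771 -0.04315406  0.08      ] w5 far rim inner/outer: [np.float64(-0.0577), np.float64(-0.0623)] scene resid [[0.77104585 2.97691062]]
0.09 [ 0.0026 -0.0389  0.09  ] [ 0.5155571  -0.04353841  0.09      ] w5 far rim inner/outer: [np.float64(-0.064), np.float64(-0.0684)] scene resid [[0.37188252 0.42165008]]
0.1 [ 0.0011 -0.0392  0.1   ] [ 0.51408649 -0.04392276  0.1       ] w5 far rim inner/outer: [np.float64(-0.0702), np.float64(-0.0745)] scene resid [[-0.02944062 -2.1480576 ]]
0.06461388419069145
```

```bash
python3 -c "
from h import *
goto([.5073,.035,.36])"
```

```text
shift [-407.4, -79.1, -87.6] turn [0.001, 0.002, -0.001]
```

```bash
python3 -m pendant '[[[-20,-4,-20],[0,0,0]],[[-55,-12,-45],[0,0,0]],[[-95,-19,-65],[0,0,0]],[[-140,-27,-82],[0,0,0]],[[-185,-36,-84],[0,0,0]],[[-230,-45,-84],[0,0,0]],[[-275,-53,-84],[0,0,0]],[[-320,-62,-84],[0,0,0]],[[-355,-69,-84],[0,0,0]],[[-380,-74,-84],[0,0,0]]]' | egrep "tcp|wrist|time"
python3 -m pendant '[[[-15,-3,0],[0,0,0]],[[-25,-5,0],[0,0,0]],[[-27,-5,0],[0,0,0]],[[-27,-5,0],[0,0,0]],[[-27,-5,0],[0,0,0]]]'
python3 - <<'E'
from h import *
import pickle
w=cap("wrist"); pickle.dump(w,open("w8.pkl","wb"))
P=np.array([[.5137,-.0435,.0917]]); u,v=proj(w,P)[0]; print(u,v)
print("spool foot proj",proj(w,[np.array(r.sense()["tcp_pos"])-[0,0,.133]]))
g=cv2.cvtColor(w["frame"],cv2.COLOR_RGB2GRAY); print((g[int(v),int(u)-60:int(u)+60:3]).tolist()); print(g[max(0,int(v)-60):int(v)+90:3,int(u)].tolist())
m=(g<70).astype(np.uint8); n,l,stt,c=cv2.connectedComponentsWithStats(m)
for i in range(1,n):
    if stt[i][4]>150: print(stt[i].tolist(),c[i].round(1))
E
```

```text
time_s: 15.25
tcp_pos: [0.5039, 0.0091, 0.3538]
wrist_force: [-1.3, -0.1, -3.1]
time_s: 15.75
tcp_pos: [0.5074, 0.0332, 0.3565]
ee_rot: [[0.083, -0.997, -0.001], [-0.997, -0.083, -0.0], [0.0, 0.001, -1.0]]
wrist_force: [0.2, 0.6, -2.7]
gripper_width: 0.575
gripper_force: 29.9
321.84440416876174 91.37430192110776
spool foot proj [[321.09205193 209.32610357]]
[199, 196, 196, 193, 198, 195, 158, 192, 192, 106, 56, 124, 187, 189, 188, 179, 188, 193, 191, 191, 187, 188, 188, 190, 189, 187, 191, 187, 187, 188, 45, 43, 189, 188, 180, 193, 194, 198, 201, 203]
[90, 121, 189, 191, 185, 190, 191, 192, 187, 38, 34, 192, 187, 188, 189, 187, 191, 192, 190, 189, 187, 190, 190, 190, 191, 188, 189, 189, 189, 190, 46, 47, 188, 186, 186, 187, 187, 185, 184, 113, 167, 169, 172, 172, 67, 64, 87, 173, 122, 184]
[307, 0, 23, 34, 433] [319.3  15. ]
[0, 0, 640, 400, 115124] [374.5 270.8]
[82, 33, 26, 56, 375] [99.7 62.4]
[108, 42, 17, 44, 190] [119.1  64.4]
[289, 57, 66, 69, 932] [321.1  89.7]
[38, 100, 23, 69, 304] [ 53.5 133.3]
[173, 100, 32, 60, 262] [196.2 126.8]
[146, 116, 27, 39, 296] [153.6 137.8]
```

Run:
```python
from h import *
import pickle
w=pickle.load(open("w8.pkl","rb")); X=np.array([.9964,.0842,0])
T=lambda p:np.round([*( (p-O)@X,-(p-O)@U),p[2]],4)
g=cv2.cvtColor(w["frame"],cv2.COLOR_RGB2GRAY)
m=np.zeros_like(g); m[55:128,286:358]=(g[55:128,286:358]<115)
cs,h=cv2.findContours(m,cv2.RETR_CCOMP,cv2.CHAIN_APPROX_NONE)
for c,hh in zip(cs,h[0]):
    if len(c)>100: 
        e=cv2.fitEllipse(c); print("inner" if hh[3]>=0 else "outer",np.round(e[0],2),np.round(e[1],2)); 
        for z in(.08,.0917): print(z,T(atz(w,e[0],z)),np.array(e[1])/w["K"][0,0]*( -(w["R"].T@w["t"])[2]-z))
s=r.sense(); t=np.array(s["tcp_pos"]); A=np.array(s["ee_rot"]); print("tcp",T(t))
f=t-[0,0,.133]
for dz in(0,.01): print("foot front",proj(w,[f+U*.0255+[0,0,dz]]),"sides",proj(w,[f+X*.0255+[0,0,dz],f-X*.0255+[0,0,dz]]).round(1).tolist(), "45",proj(w,[f+(U+X)*.018,f+(U-X)*.018]).round(1).tolist())
print(g[140:240:2,321].tolist())
for v in(180,195,209): print(v,g[v,240:400:3].tolist())
```

```text
outer [321.64  90.91] [66.27 68.21]
0.08 [ 0.001  -0.0393  0.08  ] [0.06832964 0.07032852]
0.0917 [ 0.0009 -0.0391  0.0917] [0.06616259 0.06809807]
inner [321.83  91.29] [56.65 58.56]
0.08 [ 0.0008 -0.0389  0.08  ] [0.05841727 0.06038697]
0.0917 [ 0.0008 -0.0388  0.0917] [0.05656459 0.05847182]
tcp [0.001  0.0383 0.3566]
foot front [[321.02264267 171.47356244]] sides [[282.5, 209.3], [359.6, 209.3]] 45 [[293.3, 182.9], [348.8, 182.8]]
foot front [[320.94587097 174.78215192]] sides [[280.8, 214.1], [361.2, 214.1]] 45 [[293.3, 182.9], [348.8, 182.8]]
[188, 185, 189, 136, 113, 172, 169, 169, 170, 171, 172, 107, 70, 64, 66, 140, 173, 167, 165, 184, 188, 184, 181, 100, 71, 70, 71, 72, 71, 71, 76, 71, 65, 71, 71, 70, 68, 68, 75, 73, 70, 112, 185, 187, 187, 186, 185, 187, 187, 192]
180 [192, 195, 197, 194, 194, 199, 194, 199, 199, 197, 199, 199, 205, 199, 194, 186, 188, 185, 173, 170, 183, 114, 179, 187, 189, 187, 185, 188, 182, 182, 181, 182, 181, 152, 145, 193, 140, 174, 167, 192, 189, 194, 197, 193, 193, 197, 195, 199, 198, 200, 197, 196, 192, 191]
195 [192, 192, 195, 194, 192, 195, 195, 199, 200, 203, 202, 206, 199, 196, 193, 198, 161, 186, 186, 196, 78, 75, 75, 74, 73, 68, 74, 74, 70, 73, 73, 71, 70, 75, 70, 115, 180, 175, 175, 170, 173, 186, 187, 190, 194, 194, 197, 200, 202, 200, 197, 198, 199, 198]
209 [197, 200, 198, 192, 196, 199, 203, 201, 201, 199, 194, 69, 72, 82, 119, 192, 189, 119, 73, 76, 76, 71, 79, 74, 75, 70, 74, 70, 74, 73, 72, 71, 72, 76, 71, 72, 67, 71, 167, 178, 170, 172, 72, 71, 90, 190, 193, 195, 192, 190, 194, 191, 193, 201]
```

```bash
python3 -c "
from h import *
goto([.5142,-.0457,.240])"
```

```text
shift [79.2, -0.2, 116.6] turn [0.0, -0.0, -0.002]
```

```bash
python3 -m pendant '[[[25,0,20],[0,0,0]],[[55,0,50],[0,0,0]],[[74,0,80],[0,0,0]],[[79,0,105],[0,0,0]],[[79,0,115],[0,0,0]],[[79,0,117],[0,0,0]],[[79,0,117],[0,0,0]],[[79,0,117],[0,0,0]],[[79,0,117],[0,0,0]]]'
python3 -c "
from h import *
goto([.5142,-.0457,.224])"
```

```text
time_s: 16.7
tcp_pos: [0.5149, -0.0441, 0.241]
ee_rot: [[0.085, -0.996, 0.003], [-0.996, -0.085, 0.0], [-0.0, -0.003, -1.0]]
wrist_force: [-0.9, 0.4, -3.3]
gripper_width: 0.58
gripper_force: 30.0
shift [1.5, 0.8, 17.0] turn [-0.003, 0.0, 0.001]
```

```bash
python3 -m pendant '[[[0.8,0.3,4],[0,0,0]],[[0.8,0.3,8],[0,0,0]],[[0.8,0.3,11],[0,0,0]],[[0.8,0.3,13],[0,0,0]],[[0.8,0.3,15],[0,0,0]],[[0.8,0.3,16],[0,0,0]]]'
python3 -m pendant '[[[0,0,1],[0,0,0]],[[0,0,2],[0,0,0]],[[0,0,3],[0,0,0]]]'
```

```text
time_s: 17.3
tcp_pos: [0.514, -0.0454, 0.2233]
ee_rot: [[0.084, -0.996, -0.0], [-0.996, -0.084, -0.0], [0.0, 0.0, -1.0]]
wrist_force: [-0.4, -0.5, -3.0]
gripper_width: 0.575
gripper_force: 29.9
time_s: 17.6
tcp_pos: [0.5141, -0.0454, 0.2206]
ee_rot: [[0.084, -0.996, 0.0], [-0.996, -0.084, 0.0], [-0.0, -0.0, -1.0]]
wrist_force: [-0.9, 0.5, -3.8]
gripper_width: 0.574
gripper_force: 30.0
```

```bash
for i in 1; do python3 -m pendant '[[[0,0,1],[0,0,0]],[[0,0,2],[0,0,0]],[[0,0,3],[0,0,0]]]'|egrep "tcp|wrist"; python3 -m pendant '[[[0,0,1],[0,0,0]],[[0,0,2],[0,0,0]],[[0,0,2],[0,0,0]]]'|egrep "tcp|wrist"; done
```

```text
tcp_pos: [0.5141, -0.0454, 0.2176]
wrist_force: [-0.5, 1.0, 2.0]
tcp_pos: [0.5141, -0.0454, 0.2176]
wrist_force: [-3.0, 1.0, 7.1]
```

```bash
python3 -m pendant '[[[0,0,-2],[0,0,0]],[[0,0,-2],[0,0,0]],[[0,1,-2],[0,0,0]],[[0,2,-2],[0,0,0]],[[0,3,-2],[0,0,0]],[[0,3,-2],[0,0,0]]]'|egrep "tcp|wrist"; python3 -m pendant '[[[0,-2,0],[0,0,0]],[[0,-4,0],[0,0,0]],[[0,-5,0],[0,0,0]],[[0,-6,0],[0,0,0]],[[0,-6,0],[0,0,0]]]'|egrep "tcp|wrist"
```

```text
tcp_pos: [0.5118, -0.0455, 0.2178]
wrist_force: [2.5, -0.9, -3.6]
tcp_pos: [0.5148, -0.0456, 0.2175]
wrist_force: [-5.7, 0.8, 4.6]
```

Movement is blocked on both sides, so the foot is inside the ring. Recentre, release and rise.

```bash
python3 -m pendant '[[[0,2,0],[0,0,0]],[[0,2.5,0.5],[0,0,0]],[[0,2.5,0.5],[0,0,0]]]'|egrep "tcp|wrist"; python3 -m pendant '[[[0,0,0],[0,0,0]],[[0,0,0],[0,0,0]],[[0,0,0],[0,0,0]],[[0,0,0],[0,0,0]],[[0,0,0],[0,0,0]],[[0,0,0],[0,0,0]]]' 0.95; python3 -m pendant '[[[0,0,-5],[0,0,0]],[[0,0,-20],[0,0,0]],[[0,0,-50],[0,0,0]],[[0,0,-90],[0,0,0]],[[0,0,-100],[0,0,0]],[[40,0,-100],[0,0,0]],[[80,0,-100],[0,0,0]],[[110,0,-100],[0,0,0]],[[110,0,-100],[0,0,0]]]'
python3 - <<'E'
from h import *
import pickle
t=cap("top");s=cap("scene");w=cap("wrist"); pickle.dump((t,s,w),open("f.pkl","wb"))
X=np.array([.9964,.0842,0]); N=O+.0008*X+.039*U; im=[]
for d,z in((t,.17),(s,.12)):
    u,v=proj(d,[N+[0,0,z]])[0].astype(int); x0,y0=u-50,v-35; print(u,v)
    im.append(cv2.resize(cv2.cvtColor(d["frame"],cv2.COLOR_RGB2BGR)[y0:y0+70,x0:x0+100],None,fx=4,fy=4,interpolation=cv2.INTER_CUBIC))
W=cv2.resize(cv2.cvtColor(w["frame"],cv2.COLOR_RGB2BGR),(480,300))
cv2.imwrite("pics/c9.png",np.vstack([np.hstack(im),np.hstack([W,np.zeros((300,320,3),np.uint8)])]))
E
```

```text
tcp_pos: [0.5141, -0.0456, 0.2176]
wrist_force: [-3.9, -0.1, 4.9]
time_s: 20.2
tcp_pos: [0.5146, -0.0453, 0.2171]
ee_rot: [[0.084, -0.996, 0.0], [-0.996, -0.084, 0.0], [-0.0, -0.0, -1.0]]
wrist_force: [0.5, 0.2, 0.1]
gripper_width: 0.934
gripper_force: 0.0
time_s: 21.1
tcp_pos: [0.5236, -0.1575, 0.3167]
ee_rot: [[0.08, -0.997, -0.001], [-0.997, -0.08, -0.0], [0.0, 0.001, -1.0]]
wrist_force: [0.4, 0.8, -0.4]
gripper_width: 0.952
gripper_force: 0.0
302 212
307 186
```

View pics/c9.png

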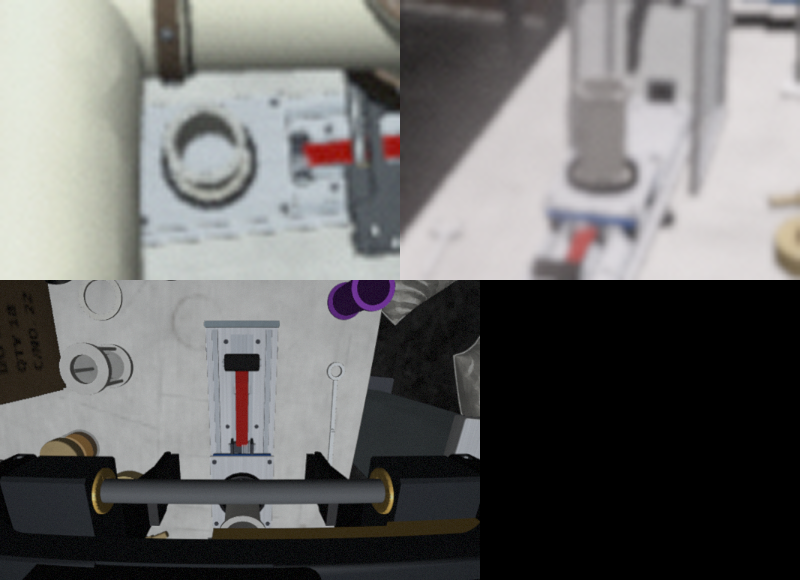

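The spool stands upright in the black ring (top crop centre (210,160)), the lever is still down, and in the wrist view the handle is at (242,362), i.e. full-image (322.7,109).

Run:
```python
from h import *
import pickle
t,s,w=pickle.load(open("f.pkl","rb")); X=np.array([.9964,.0842,0])
T=lambda p:np.round([*( (p-O)@X,-(p-O)@U),p[2]],4)
g=w["frame"].astype(int).sum(2); sub=(g[85:130,295:350]<130); ys,xs=np.nonzero(sub); uv=(295+(xs.min()+xs.max())/2,85+(ys.min()+ys.max())/2); print(uv,xs.ptp() if hasattr(xs,'ptp') else np.ptp(xs),np.ptp(ys))
h=atz(w,uv,.095); print(h,T(h)); goto(h+[0,0,.051])
w5=pickle.load(open("w5.pkl","rb")); print(T(atz(w5,(391/1.2,181/1.2),.095)))
```

```text
(np.float64(322.0), np.float64(110.5)) 46 23
[ 0.52806676 -0.21550256  0.095     ] [ 0.0006 -0.2113  0.095 ]
shift [61.0, 0.5, 170.9] turn [0.0, 0.0, -0.001]
[ 0.0004 -0.2117  0.095 ]
```

```bash
python3 -m pendant '[[[30,0,20],[0,0,0]],[[61,0,55],[0,0,0]],[[61,0,95],[0,0,0]],[[61,0,130],[0,0,0]],[[61,0,155],[0,0,0]],[[61,0,169],[0,0,0]],[[61,0,169],[0,0,0]],[[61,0,169],[0,0,0]]]' 0.85
python3 -m pendant '[[[0,0,0],[0,0,0]],[[0,0,0],[0,0,0]],[[0,0,0],[0,0,0]],[[0,0,0],[0,0,0]],[[0,0,0],[0,0,0]],[[0,0,0],[0,0,0]],[[0,0,0],[0,0,0]]]' 0.2
```

```text
time_s: 22.05
tcp_pos: [0.5294, -0.215, 0.1486]
ee_rot: [[0.086, -0.996, 0.001], [-0.996, -0.086, -0.0], [0.0, -0.0, -1.0]]
wrist_force: [0.5, -0.4, 0.4]
gripper_width: 0.851
gripper_force: 0.0
time_s: 22.75
tcp_pos: [0.5292, -0.2158, 0.1484]
ee_rot: [[0.084, -0.996, 0.001], [-0.996, -0.084, -0.0], [0.0, -0.001, -1.0]]
wrist_force: [1.3, -0.7, 1.4]
gripper_width: 0.457
gripper_force: 30.0
```

Gripped at about 40 mm. Lift along the arc.

```bash
python3 -m pendant '[[[-1,0,-4],[0,0,0]],[[-3,0,-9],[0,0,0]],[[-5,0,-14],[0,0,0]],[[-8,0,-21],[0,0,0]],[[-11,0,-27],[0,0,0]],[[-15,0,-33],[0,0,0]],[[-20,0,-40],[0,0,0]],[[-25,0,-46],[0,0,0]],[[-30,0,-52],[0,0,0]],[[-34,0,-56],[0,0,0]]]'
python3 -m pendant '[[[-2,0,-2],[0,0,0]],[[-2,0,-2],[0,0,0]],[[-2,0,-2],[0,0,0]]]'
```

```text
time_s: 23.75
tcp_pos: [0.5262, -0.1814, 0.2052]
ee_rot: [[0.084, -0.996, 0.001], [-0.996, -0.084, -0.0], [0.0, -0.001, -1.0]]
wrist_force: [4.7, 1.7, -5.1]
gripper_width: 0.456
gripper_force: 30.0
time_s: 24.05
tcp_pos: [0.5262, -0.18, 0.2069]
ee_rot: [[0.084, -0.996, 0.001], [-0.996, -0.084, -0.001], [0.001, -0.001, -1.0]]
wrist_force: [4.2, 1.8, 0.0]
gripper_width: 0.458
gripper_force: 30.0
```

```bash
python3 -m pendant '[[[0,0,0],[0,0,0]],[[0,0,0],[0,0,0]],[[0,0,0],[0,0,0]],[[0,0,0],[0,0,0]],[[0,0,0],[0,0,0]],[[0,0,0],[0,0,0]],[[0,0,0],[0,0,0]],[[0,0,0],[0,0,0]],[[0,0,0],[0,0,0]],[[0,0,0],[0,0,0]]]' 0.95; for k in 1; do python3 -m pendant '[[[0,0,-20],[0,0,0]],[[0,0,-50],[0,0,0]],[[0,0,-80],[0,0,0]],[[0,0,-110],[0,0,0]],[[40,0,-110],[0,0,0]],[[80,0,-110],[0,0,0]],[[110,0,-110],[0,0,0]],[[110,0,-110],[0,0,0]],[[110,0,-110],[0,0,0]],[[110,0,-110],[0,0,0]]]'; python3 -m pendant '[[[0,0,0],[0,0,0]],[[0,0,0],[0,0,0]],[[0,0,0],[0,0,0]],[[0,0,0],[0,0,0]],[[0,0,0],[0,0,0]],[[0,0,0],[0,0,0]],[[0,0,0],[0,0,0]],[[0,0,0],[0,0,0]],[[0,0,0],[0,0,0]],[[0,0,0],[0,0,0]]]';python3 -m pendant '[[[0,0,0],[0,0,0]],[[0,0,0],[0,0,0]],[[0,0,0],[0,0,0]],[[0,0,0],[0,0,0]],[[0,0,0],[0,0,0]],[[0,0,0],[0,0,0]],[[0,0,0],[0,0,0]],[[0,0,0],[0,0,0]],[[0,0,0],[0,0,0]],[[0,0,0],[0,0,0]]]';done | egrep "time|tcp|wrist"
python3 - <<'E'
from h import *
import pickle
t=cap("top");s=cap("scene");im=[]
for d,(u,v),n in((t,(225,222),"top"),(s,(322,172),"scene")):
    x0,y0=u-62,v-50
    im.append(cv2.resize(cv2.cvtColor(d["frame"],cv2.COLOR_RGB2BGR)[y0:y0+100,x0:x0+125],None,fx=3.2,fy=3.2,interpolation=cv2.INTER_CUBIC))
cv2.imwrite("pics/c10.png",np.hstack(im))
t0=pickle.load(open("top.pkl","rb"))["frame"]
for nm,f in(("start",t0),("now",t["frame"])):
    a=f[190:260,200:380].astype(int); m=(a[...,0]>120)&(a[...,1]<60)&(a[...,2]<60); y,x=np.nonzero(m); print(nm,"red lever px",x.mean()+200,y.mean()+190,np.ptp(x),len(x))
E
```

```text
time_s: 25.05
tcp_pos: [0.5258, -0.1798, 0.2061]
ee_rot: [[0.084, -0.996, -0.0], [-0.996, -0.084, -0.0], [0.0, 0.0, -1.0]]
wrist_force: [-0.4, 0.4, -0.1]
gripper_width: 0.951
gripper_force: 0.0
time_s: 26.05
tcp_pos: [0.5349, -0.2888, 0.316]
wrist_force: [-0.3, 0.4, 0.2]
time_s: 27.05
tcp_pos: [0.535, -0.2895, 0.3161]
wrist_force: [-0.8, -0.6, -0.4]
time_s: 28.05
tcp_pos: [0.5351, -0.2895, 0.3161]
wrist_force: [-0.0, 0.5, -0.4]
start red lever px 260.2826086956522 221.42391304347825 20 92
now red lever px 260.1521739130435 221.44565217391303 20 92
```

View pics/c10.png

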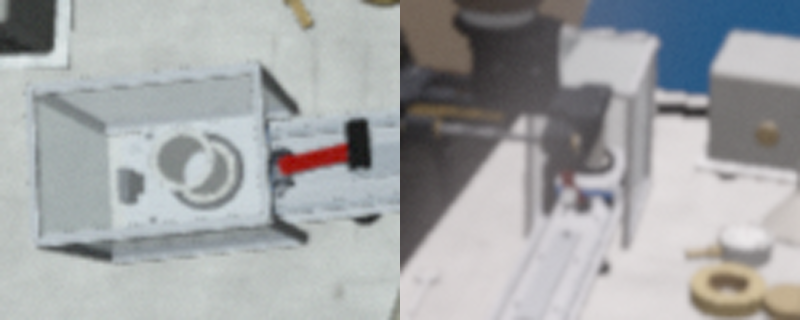

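Run:
```python
from h import *
import pickle
d=pickle.load(open("top.pkl","rb")); X=np.array([.9964,.0842,0])
for y in(.172,.176):
    N=O+.0008*X-y*U
    c=[(proj(d,[N+[0,0,z]])[0]-[163,172])*3.2 for z in(.07,.082,.16)]; print(y,np.round(c,0).tolist())
```

```text
0.172 [[205.0, 173.0], [202.0, 171.0], [180.0, 159.0]]
0.176 [[200.0, 173.0], [197.0, 172.0], [175.0, 159.0]]
```

The trolley is home with the lever fully up. The spool's top flange at (185,160) over the ring at about (205,171) matches the offset expected of an upright spool.

```bash
python3 -c "
from station import r
print(r.finish_job())"
```

```text
the job is handed in; nothing more can be done
None
```

The job is handed in at about 28 s of robot time, and the last pictures show the spool piece upright in the ring, the trolley back home under the hood and the lever fully up.

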